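# Square a storage case into the bench stop and unclip its humidity logger

## Robot

A 6-joint arm with a two-finger parallel gripper is mounted at the origin on the work surface. World frame = base frame: x ahead of the robot, y to its left, z up, the work surface at z = 0. Lengths are in mm, angles in rad, forces in N, time in s.
With the tool pointing down it reaches from about 275 to 750 mm from the base axis. Payload 10.2 kg.
Tool frame: the origin (TCP) lies at the very end of the fingers, on their centre line; the grasp point (between the pads) lies behind it (ctrl.grasp_offset is the z of the grasp point in the tool frame, in mm); z points along the fingers, y is the direction in which the jaws open and shut (so a half turn about z gives the same grasp; the last joint's range is limited). The gripper opens to 85 mm and grips with 20 to 120 N. Pads are 22 mm wide; open, the fingers measure 114 mm over their backs; the gripper's body (76 mm by 85 mm) begins 54 mm behind the grasp point. The pads swing forward as they close: fully open they stand 13 mm farther back than shut.
Start: joints at [0.999, 0.313, 1.498, -0, 1.331, -0.223], TCP at [179.442, 493.388, 231.294] pointing down, gripper open.
Joint ranges: [-2.94, 2.94], [-0.97, 2.17], [0.19, 2.56], [-1.23, 4.37], [0.02, 3.11], [-2.88, 2.88]. Speed limits (rad/s): [2.39, 2.39, 3.01, 3.14, 3.14, 3.14].

## Interface

Orientations are given as a unit quaternion [w, x, y, z].
In Python, from rig import ctrl, capture, job gives the robot as it stands. The module is installed in compiled form; this text tells all that it offers.
- The arm moves only by the tool move_arm, never from a script. Its argument "series" is a list of rows, each a list of 7 numbers: the turn, a rotation vector about the tool's x, y, z in rad, then the shift along the tool's x, y, z in cm, then the opening, from 0 (shut) to 1 (fully open). A call has 1 to 5 rows; each row is the pose to reach, as a shift and turn from the pose measured when the call began, along the tool's axes at that moment; what a row does not reach only later rows make up. A row lasts 1/12 s, in which the tool goes at most 41.7 mm and 7.16 degrees, less where a joint would pass 70% of its speed; a pose out of reach is approached as far as the arm can. A call with a gripper value outside its range is refused whole. The fingers move at their own pace and stop on an object; "grip_force" is the grip in N (left out, the last holds). Time passes only in rows, so rows that repeat a pose let the fingers close. It gives the time, the measured TCP pose, the force and the opening at its end, in the units of the state.
- ctrl.sense(): the state, without advancing time (a new reading comes with each control period).
- capture(name): name is "scene" or "top" or "wrist"; returns a dict with "frame" (384x512x3 uint8, red, green, blue), "mtx" (3x3 intrinsics, pixels), "R" (3x3) and "t" (3): a world point X has camera coordinates R X + t. Camera axes: x right, y down, z forward; pixel columns grow to the right and rows downward; lengths in mm; the calibration is good to about 2 mm. A picture is of the moment at which its call begins. There is no depth.
- job.finish_job(): hands the job in, once; it reports no verdict.
The state is a dict: "time_s": time; "joints": joint angles; "dq": joint speeds; "tau": joint torques, N m; "eef_pos": TCP position; "ee_rot": TCP orientation; "force": force on the tool from outside, world axes, zero at the start; "wrist_torque": the same for the moment, N m; "grip_width": opening from 0.0 (shut) to 1.0 (fully open).
Only numpy, scipy, OpenCV 4.12 (cv2) and the standard library are available. Lean on these libraries where they do the work, as an engineer would, in place of code of your own. Each camera call takes 0.05 s, during which the arm holds its last target.

## Task

Push the open wooden case square and flush into the corner of the aluminium bench stop, against both rails, with its logger cassette still clipped in. Then pinch the cassette's two orange side catches together, draw the cassette straight up out of the case and finish while still holding it by the catches, upright, still and wholly above the case's rim. The case must stay down flush in its corner, and the lid, the blue-topped box and the tape roll must be left where they are.

Things in the scene. Friction and masses are not known exactly. Their poses are not given: they have to be found in the camera images.
- fence: L-shaped stop of slick polished aluminium fixed to the bench, rails 22 mm thick, 30 mm high. Origin: the inside corner, on the bench. The far rail runs along its y axis (y -22 to 290 mm), stop face at x = 0 facing -x (to the robot); the side rail runs along its x axis (x -170 to 0 mm), stop face at y = 0 facing +y. The case belongs at x < 0, y > 0.
- case: loose open wooden case, about 0.35 kg: 130 mm along x, 170 mm along y, walls 50 mm high, 8 mm thick, floor 8 mm. Origin: centre of its underside, z up. Its +x wall goes against the far rail, its -y wall against the side rail; it starts 25 to 85 mm off, up to 0.25 rad askew. Seated, its centre is 65 mm from the far rail, 85 mm from the side rail. A holder 75 x 63 mm, 46 mm high, is in its middle.
- case_corner (a point): the outside bottom corner of the case (case +x, -y corner) that must meet the inside corner of the fence; turned like the case. A case driven crooked onto a rail by a push at mid-wall can jam askew; pushes off centre turn it
- cassette_center (a point): centre (half-way up) of the white logger cassette clipped upright in the holder in the middle of the case, axes as the case's; 0.16 kg, 60 mm along x, 26 mm along y, 88 mm high; this point starts 52 mm above the bench. Orange catches on its +y and -y sides have finger pads 24 mm wide, 28 mm high, centred 24 mm above this point, 52 mm over both when free, 40 mm when fully pinched.
- catch_left (a joint): travel in m of the catch on the cassette's +y side: 0 free, 0.006 fully pinched; spring 1.5 N at 0, 4.5 N at full travel. Its hook sits under a lip of the holder and lets go when pinched 4 mm or more; unpinched, pulling lifts the whole case. The cassette must rise 30 mm to leave the holder, 42 mm for its underside to pass the case's rim.
- catch_right (a joint): the same for the catch on the cassette's -y side
- case_lid: bystander: the case's wooden lid, 140 x 180 x 24 mm, lying to the robot's right; origin under its centre
- blue_box: bystander: small wooden box with a blue top, 94 x 74 x 50 mm, to the robot's left; origin under its centre
- tape_roll: bystander: cardboard-coloured tape roll, 90 mm across, 25 mm high, to the robot's left; origin under its centre
Things that resemble listed ones, but are neither listed nor needed, are in the scene too. What is shaped like the case but black or red is not meant. Of the things that look like the part that bears cassette_center, the larger one is meant.

How it is judged (in metres and radians):
On the way, in this order (a step that is already met when the one before it is completed fails the run):
1. the case is flush in the fence corner, the cassette still seated in it (x of case_corner in the frame of fence above -0.004 m and y of case_corner in the frame of fence below 0.004 m and angle between the x axis of case and the x axis of fence, either way round below 0.03 rad and angle between case's own z axis and vertical below 0.04 rad and height (world z) of case below 0.004 m and height (world z) of cassette_center below 0.058 m), for 0.3 s.
2. both side catches are pinched in by the fingers while the cassette is still in its holder (value of joint each of catch_left, catch_right above 0.004 m and contact force between the fingers and cassette above 1 N and height (world z) of cassette_center below 0.077 m), for 0.1 s.
At the end, for the whole second after the job is handed in: The fingers hold the cassette, both catches in 4 mm or more, its centre over 96 mm above the bench, within 0.3 rad of upright, still, touching nothing else; the case lies flat, within 4 mm of both rails and 0.03 rad of square to the stop (x of case_corner in the frame of fence above -0.004 m and y of case_corner in the frame of fence below 0.004 m and angle between the x axis of case and the x axis of fence, either way round below 0.03 rad and angle between case's own z axis and vertical below 0.04 rad and height (world z) of case below 0.004 m and value of joint each of catch_left, catch_right above 0.004 m and height (world z) of cassette_center above 0.096 m and contact force between the fingers and cassette above 1 N and angle between cassette_center's own z axis and vertical below 0.3 rad and linear speed of cassette below 0.03 m/s and contact force between cassette and case below 0.05 N and contact force between cassette and fence below 0.05 N and contact force between cassette and case_lid below 0.05 N and contact force between cassette and blue_box below 0.05 N and contact force between cassette and tape_roll below 0.05 N); the arm keeps its last pose, push and grip.
It fails at once if the case was lifted or tipped off the bench (height (world z) of case above 0.02 m or angle between case's own z axis and vertical above 0.2 rad).
It fails at once if a bystander was disturbed (moved more than 20 mm) (distance of any of case_lid, blue_box, tape_roll from where it was at the start of the episode above 0.02 m).
It also fails if it takes over 72 s, if anything falls off the work surface, if the arm or the gripper's body presses on something with over 40 N, if the wrist force passes 120 N, or if a joint passes its speed limit or range.

## Working session

There is one attempt and no reset: what is moved stays moved. The work goes in short steps, Python scripts to look and compute and a tool call to move; the robot and the scene stay as the last step left them, time stands still between calls to the robot, and variables do not carry over. Pictures are saved under pics/ and viewed, and the job is handed in when it is done.

Besides the shell and the picture viewer there is one more tool, called after "Emit:" by a JSON object that holds its "fn" and its "kwargs", one argument or row to a line. move_arm: Moves the arm, as the interface text tells. Its arguments: {"type":"object","properties":{"series":{"type":"array","items":{"type":"array","items":{"type":"number"}}},"grip_force":{"type":"number"}},"required":["series"]}

```bash
mkdir -p pics; python3 - <<'E'
from rig import ctrl,capture,job
import cv2,numpy as np
s=ctrl.sense();print({k:np.round(v,3) for k,v in s.items()},ctrl.grasp_offset)
for n in ["scene","top","wrist"]:
    c=capture(n);cv2.imwrite(f"pics/{n}0.png",c["frame"][:,:,::-1])
    np.savez(f"pics/{n}0.npz",**c);print(n,c["mtx"].round(1).tolist(),c["R"].round(3).tolist(),c["t"].round(1))
E
```

```text
{'time_s': np.float64(0.0), 'joints': array([ 0.999,  0.313,  1.498,  0.   ,  1.331, -0.223]), 'dq': array([-0.001, -0.001,  0.   ,  0.002,  0.001,  0.001]), 'tau': array([ 0.0000e+00, -4.1227e+01, -2.5974e+01, -0.0000e+00,  4.0000e-03,
       -0.0000e+00]), 'eef_pos': array([179.288, 493.166, 230.745]), 'ee_rot': array([-0.   ,  0.174,  0.985, -0.001]), 'force': array([-0.263,  0.069,  0.323]), 'wrist_torque': array([-0.017,  0.023, -0.059]), 'grip_width': np.float64(0.997)} -18.700000000000003
scene [[368.6, 0.0, 255.3], [0.0, 368.6, 190.4], [0.0, 0.0, 1.0]] [[-0.497, 0.867, -0.022], [0.444, 0.233, -0.865], [-0.745, -0.44, -0.501]] [ 256.7 -157.1 1603.2]
top [[423.1, 0.0, 255.7], [0.0, 423.1, 192.2], [0.0, 0.0, 1.0]] [[-0.028, -1.0, -0.007], [-0.996, 0.028, -0.083], [0.083, 0.005, -0.997]] [  -3.3  528.1 1043.1]
wrist [[288.4, 0.0, 255.3], [0.0, 288.4, 188.2], [0.0, 0.0, 1.0]] [[0.341, 0.94, -0.001], [0.897, -0.325, 0.298], [0.28, -0.103, -0.954]] [-524.9  -38.8  379.7]
```

View pics/scene0.png

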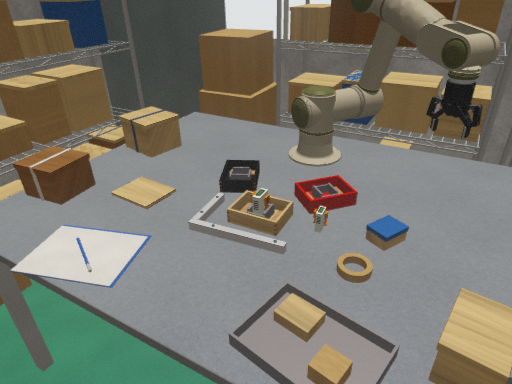

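View pics/top0.png

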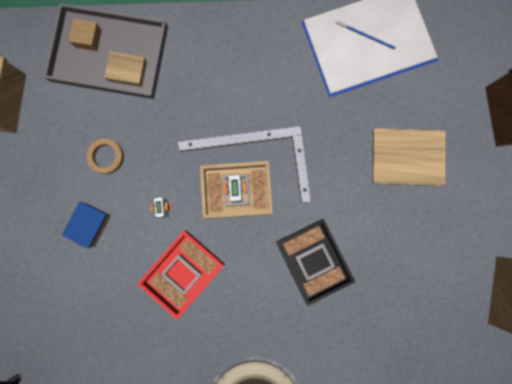

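View pics/wrist0.png

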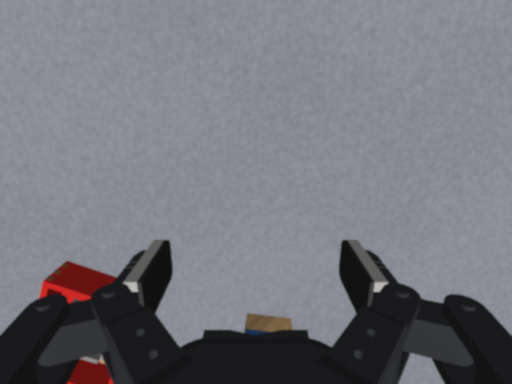

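The scene shows the wooden case at top (236,190) inside the L-stop, whose corner is near (297,135). The black case at (315,262) and the red one at (181,273) are decoys by colour. Two things look like the cassette: the one in the wooden case at (236,187), and a small loose one at (159,207). I take the larger one, clipped in the case. I'll enlarge that area to check.

```bash
python3 - <<'E'
import cv2
a=cv2.imread("pics/top0.png")[115:230,140:320];cv2.imwrite("pics/crop0.png",cv2.resize(a,None,fx=4.4,fy=4.4,interpolation=cv2.INTER_CUBIC))
a=cv2.imread("pics/scene0.png")[175:255,180:340];cv2.imwrite("pics/crop1.png",cv2.resize(a,None,fx=5,fy=5,interpolation=cv2.INTER_CUBIC))
E
```

```text
(no output)
```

View pics/crop0.png

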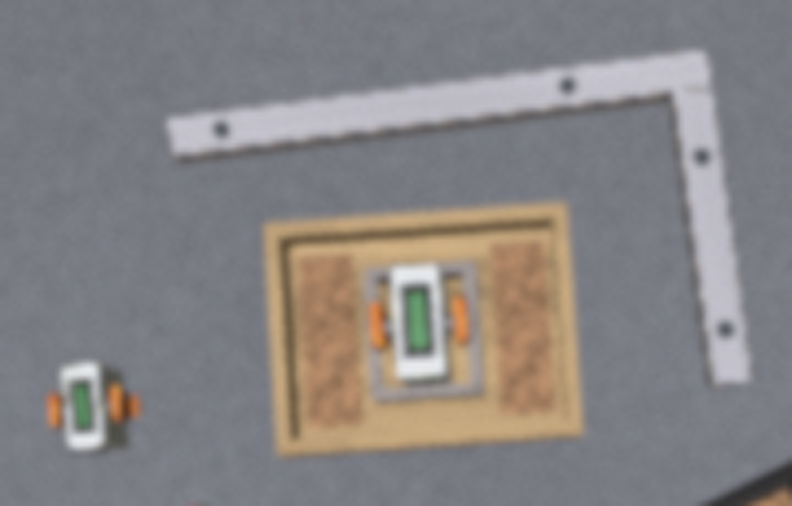

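View pics/crop1.png

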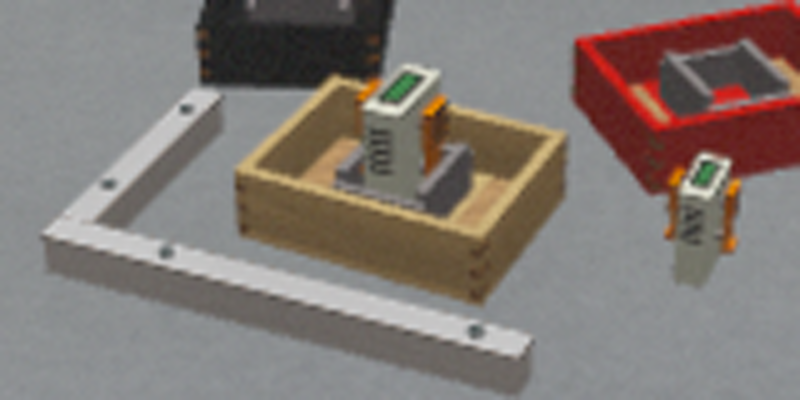

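```bash
cat > h.py <<'E'
import cv2,numpy as np
from rig import ctrl,capture
def ray(c,uv,z):
    uv=np.atleast_2d(np.asarray(uv,float));d=np.c_[uv,np.ones(len(uv))]@np.linalg.inv(c["mtx"]).T@c["R"]
    C=-c["R"].T@c["t"];s=(z-C[2])/d[:,2];return C+d*s[:,None]
def proj(c,X):
    p=np.atleast_2d(X)@c["R"].T+c["t"];p=p@c["mtx"].T;return p[:,:2]/p[:,2:]
def tri(cs,uvs):
    A=[];b=[]
    for c,uv in zip(cs,uvs):
        d=np.r_[uv,1]@np.linalg.inv(c["mtx"]).T@c["R"];d/=np.linalg.norm(d);C=-c["R"].T@c["t"];P=np.eye(3)-np.outer(d,d);A.append(P);b.append(P@C)
    return np.linalg.lstsq(np.vstack(A),np.hstack(b),rcond=None)[0]
def load(n): return dict(np.load(n))
def lineseg(pts,a,b,m=.15,t=2.5):
    # fit line to contour pts near segment a-b
    a=np.array(a,float);b=np.array(b,float);u=(b-a);L=np.linalg.norm(u);u/=L;q=pts-a;s=q@u;d=q@[-u[1],u[0]]
    k=(s>m*L)&(s<(1-m)*L)&(abs(d)<t);v=cv2.fitLine(pts[k].astype(np.float32),cv2.DIST_HUBER,0,.01,.01).ravel();return v,k.sum()
def inter(l1,l2):
    s=np.linalg.solve(np.c_[l1[:2],-l2[:2]],l2[2:]-l1[2:]);return l1[2:]+s[0]*l1[:2]
def quad(pts,corn):
    ls=[lineseg(pts,corn[i],corn[(i+1)%len(corn)])[0] for i in range(len(corn))]
    return np.array([inter(ls[i-1],ls[i]) for i in range(len(corn))])
S=4
def up(img): return cv2.resize(img,None,fx=S,fy=S,interpolation=cv2.INTER_CUBIC)
def cont(m):
    c,_=cv2.findContours(m,cv2.RETR_EXTERNAL,cv2.CHAIN_APPROX_NONE);return sorted(c,key=cv2.contourArea)[::-1]
def topcase(c):
    im=up(c["frame"]);h=cv2.cvtColor(im,cv2.COLOR_RGB2HSV).astype(int)
    wood=((h[...,0]>10)&(h[...,0]<28)&(h[...,1]>70)&(h[...,2]>90)).astype(np.uint8)
    wood=cv2.morphologyEx(wood,cv2.MORPH_CLOSE,np.ones((13,13)))
    wood[:, :170*S]=0;wood[:,330*S:]=0;wood[:100*S]=0;wood[240*S:]=0
    k=cont(wood)[0][:,0].astype(float)
    r=cv2.boxPoints(cv2.minAreaRect(k.astype(np.float32)))
    o=quad(k,r); o=(o+.5)/S-.5
    return o
E
python3 - <<'E'
from h import *
c=load("pics/top0.npz");print("C",-c["R"].T@c["t"])
o=topcase(c);print(o.round(1));P=ray(c,o,50);print(P.round(1),np.linalg.norm(np.diff(P,axis=0),axis=1).round(1))
im=up(c["frame"]);h=cv2.cvtColor(im,cv2.COLOR_RGB2HSV).astype(int)
m=((h[...,2]>160)&(h[...,1]<45)).astype(np.uint8);m[:110*S]=0;m[215*S:]=0;m[:,:170*S]=0;m[:,325*S:]=0
m=cv2.morphologyEx(m,cv2.MORPH_CLOSE,np.ones((15,15)))
k=cont(m)[0];print(cv2.contourArea(k)/S/S, cv2.boundingRect(k))
ap=cv2.approxPolyDP(k,10,True)[:,0]
q=quad(k[:,0].astype(float),ap.astype(float));q=(q+.5)/S-.5
print(q.round(1));F=ray(c,q,30);print(F.round(1))
v=im[:,:,::-1].copy()
for p in np.r_[o,q]: cv2.circle(v,tuple(((p+.5)*S-.5).astype(int)),4,(0,0,255),-1)
cv2.imwrite("pics/d0.png",v[110*S:225*S,150*S:330*S])
E
```

```text
C [ 439.28312247  -23.1481288  1083.27793731]
[[200.  165.8]
 [267.7 161.1]
 [271.5 213.2]
 [203.1 218. ]]
[[594.7 117.3  50. ]
 [601.5 -49.7  50. ]
 [473.  -55.1  50. ]
 [466.1 112.1  50. ]] [167.2 128.6 167.4]
1564.5 (711, 506, 531, 302)
[[310.3 201.4]
 [299.5 125.7]
 [177.2 141.7]
 [179.2 149.3]
 [292.8 135.1]
 [302.  201.4]]
[[ 500.4 -153.2   30. ]
 [ 692.6 -133.3   30. ]
 [ 660.7  176.6   30. ]
 [ 641.2  172.    30. ]
 [ 669.2 -115.6   30. ]
 [ 501.  -132.7   30. ]]
```

View pics/d0.png

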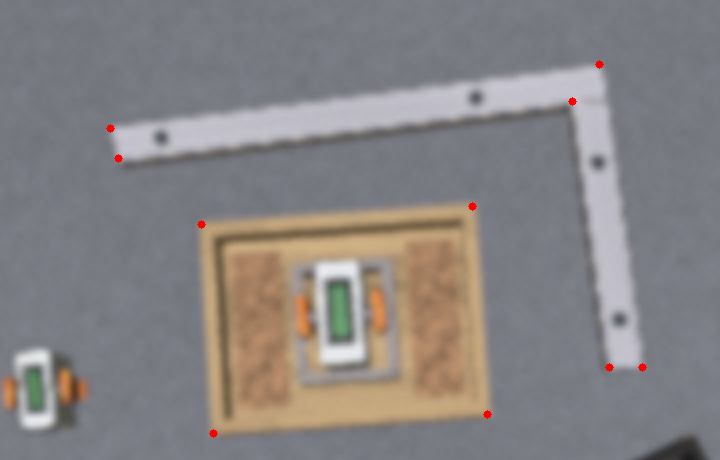

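The overlay fits. The fence inside corner is at (669,-116), yaw about 0.101. The case centre is at (534,31), yaw about 0.041, so it has to go about 55 mm along fence x and 75 mm along fence -y. I'll push with the open two-finger front as a flat pusher, first +x, then -y.

```bash
cat >> h.py <<'E'
from scipy.spatial.transform import Rotation as Ro
TH=.101;COR=np.array([669.2,-115.6])
EX=np.array([np.cos(TH),np.sin(TH)]);EY=np.array([-np.sin(TH),np.cos(TH)])
def f2w(x,y): return COR+x*EX+y*EY
def w2f(p): d=np.asarray(p)[:2]-COR;return np.array([d@EX,d@EY])
def go(x,y,z,yang):
    s=ctrl.sense();w=s["ee_rot"];R0=Ro.from_quat([w[1],w[2],w[3],w[0]])
    yv=np.array([np.cos(yang),np.sin(yang),0]);zv=np.array([0,0,-1.]);R1=Ro.from_matrix(np.c_[np.cross(yv,zv),yv,zv])
    d=R0.inv().apply(np.array([x,y,z])-s["eef_pos"])/10
    print("t %.1f"%s["time_s"],"turn",(R0.inv()*R1).as_rotvec().round(3),"shift",d.round(2),"f",s["force"].round(1),"w",s["grip_width"].round(3),"fence",w2f(s["eef_pos"]).round(1),s["eef_pos"].round(1))
E
python3 -c "
from h import *
go(434,21,190,TH+np.pi/2);go(434,21,15,TH+np.pi/2)"
```

```text
Traceback (most recent call last):
  File "h.py", line 45, in go
    print("t %.1f"%s["time_s"],"turn",(R0.inv()*R1).as_rotvec().round(3),"shift",d.round(2),"f",s["force"].round(1),"w",s["grip_width"].round(3),"fence",w2f(s["eef_pos"]).round(1),s["eef_pos"].round(1))
                                                                                                                        ^^^^^^^^^^^^^^^^^^^^^
AttributeError: 'float' object has no attribute 'round'
```

```bash
sed -i 's/s\["grip_width"\].round(3)/round(float(s["grip_width"]),3)/' h.py
python3 -c "
from h import *
go(434,21,190,TH+np.pi/2);go(434,21,15,TH+np.pi/2)"
```

```text
t 0.1 turn [-0.001 -0.    -0.45 ] shift [-40.07 -35.67   4.11] f [-0.6 -0.5 -0.2] w 1.0 fence [-426.   655.1] [179.3 493.2 230.9]
t 0.1 turn [-0.001 -0.    -0.45 ] shift [-40.08 -35.66  21.61] f [-0.6 -0.5 -0.2] w 1.0 fence [-426.   655.1] [179.3 493.2 230.9]
```

Emit:
{"fn": "move_arm", "kwargs": {
  "series": [
    [0,0,-0.45,-40,-35.7,4,1],
    [0,0,-0.45,-40,-35.7,4,1],
    [0,0,-0.45,-40,-35.7,4,1],
    [0,0,-0.45,-40,-35.7,4,1],
    [0,0,-0.45,-40,-35.7,4,1]
  ]
}}

```text
time_s: 0.57
eef_pos: [269.9, 325.5, 217.1]
ee_rot: [-0.0, -0.054, 0.999, -0.0]
force: [2.2, 0.5, -0.1]
grip_width: 1.004
```

```bash
python3 -c "
from h import *
go(434,21,190,TH+np.pi/2)"
```

```text
t 0.6 turn [-0.001 -0.001  0.007] shift [-13.05 -32.04   2.72] f [ 2.2  0.5 -0.1] w 1.004 fence [-352.8  479.2] [269.9 325.5 217.1]
```

Emit:
{"fn": "move_arm", "kwargs": {
  "series": [
    [0,0,0,-13,-32,2.7,1],
    [0,0,0,-13,-32,2.7,1],
    [0,0,0,-13,-32,2.7,1],
    [0,0,0,-13,-32,2.7,1],
    [0,0,0,-13,-32,2.7,1]
  ]
}}

```text
time_s: 0.98
eef_pos: [368.3, 141.8, 201.0]
ee_rot: [-0.0, -0.054, 0.999, -0.0]
force: [1.3, 1.0, 0.0]
grip_width: 1.002
```

```bash
python3 -c "
from h import *
go(434,21,190,TH+np.pi/2)"
```

```text
t 1.0 turn [-0.001 -0.     0.007] shift [ -5.24 -12.72   1.11] f [1.3 1.  0. ] w 1.002 fence [-273.5  286.4] [368.3 141.8 201. ]
```

Emit:
{"fn": "move_arm", "kwargs": {
  "series": [
    [0,0,0,-5.2,-12.7,1.1,1],
    [0,0,0,-5.2,-12.7,1.1,1],
    [0,0,0,-5.2,-12.7,1.1,1],
    [0,0,0,-5.2,-12.7,1.1,1],
    [0,0,0,-5.2,-12.7,1.1,1]
  ]
}}

```text
time_s: 1.4
eef_pos: [434.5, 18.5, 189.5]
ee_rot: [-0.0, -0.052, 0.999, -0.0]
force: [-0.5, 1.0, -0.4]
grip_width: 1.002
```

```bash
python3 - <<'E'
from h import *
c=capture("wrist");np.savez("pics/w1.npz",**c);cv2.imwrite("pics/w1.png",c["frame"][:,:,::-1])
go(434,21,15,TH+np.pi/2)
E
```

```text
t 1.4 turn [-0.    -0.001  0.004] shift [-0.06  0.08 17.46] f [-1.2  0.5 -0.3] w 0.998 fence [-220.6  158.9] [433.7  20.2 189.6]
```

View pics/w1.png

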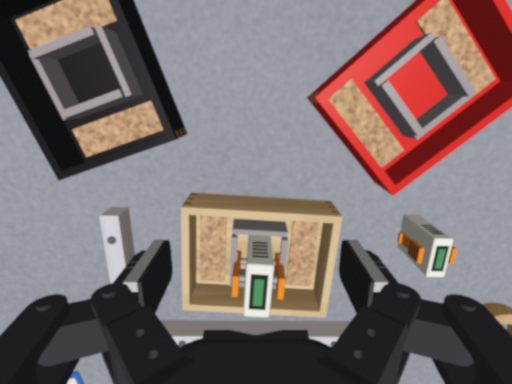

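```bash
python3 - <<'E'
from h import *
c=load("pics/w1.npz")
print(ray(c,[(392,192),(310,98),(184,133),(183,195),(340,207)],50).round(0))
t=load("pics/top0.npz");w=c
# cassette top center & pads: triangulate cassette green centre
def green(c,box):
    x0,y0,x1,y1=box;h=cv2.cvtColor(c["frame"],cv2.COLOR_RGB2HSV)[y0:y1,x0:x1].astype(int);m=(h[...,0]>45)&(h[...,0]<80)&(h[...,1]>80);v,u=np.nonzero(m);return u.mean()+x0,v.mean()+y0
a=green(t,(220,170,255,205));b=green(w,(235,260,290,320));print(a,b,tri([t,w],[a,b]).round(1))
E
```

```text
[[436. 160.  50.]
 [353.  62.  50.]
 [398. -54.  50.]
 [461. -53.  50.]
 [458. 110.  50.]]
(np.float64(234.5), np.float64(187.0)) (np.float64(257.84039087947883), np.float64(292.4104234527687)) [535.1  31.4  98.1]
```

Emit:
{"fn": "move_arm", "kwargs": {
  "series": [
    [0,0,0,0,0,17.4,1],
    [0,0,0,0,0,17.4,1],
    [0,0,0,0,0,17.4,1],
    [0,0,0,0,0,17.4,1],
    [0,0,0,0,0,17.4,1]
  ]
}}

```text
time_s: 1.87
eef_pos: [429.6, 22.1, 11.1]
ee_rot: [-0.005, -0.053, 0.999, 0.001]
force: [-0.4, 0.9, -0.2]
grip_width: 0.999
```

```bash
python3 - <<'E'
from h import *
c=capture("scene");cv2.imwrite("pics/s2.png",cv2.resize(c["frame"][100:270,150:380,::-1],None,fx=3,fy=3))
p=f2w(-141,159.6);go(*p,15,TH+np.pi/2)
E
```

```text
t 1.9 turn [ 0.003 -0.009  0.005] shift [-8.24 -0.15 -0.3 ] f [-1.2 -0.3 -0.5] w 1.0 fence [-223.4  160.7] [430.7  21.7  12.7]
```

View pics/s2.png

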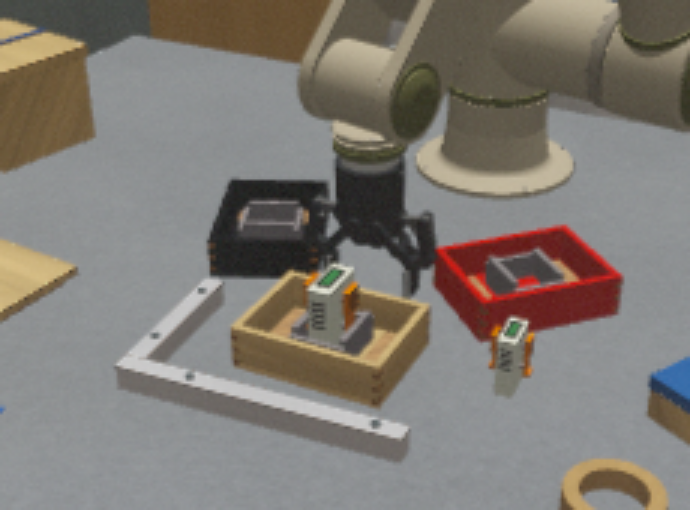

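The tool is down behind the case, clear of both decoys. Next I push along fence +x in small steps.

Emit:
{"fn": "move_arm", "kwargs": {
  "series": [
    [0,0,0.005,-0.9,0,-0.2,1],
    [0,0,0.005,-1.8,0,-0.2,1],
    [0,0,0.005,-2.7,0,-0.2,1],
    [0,0,0.005,-3.5,0,-0.2,1],
    [0,0,0.005,-4.2,0,-0.2,1]
  ]
}}

```text
time_s: 2.33
eef_pos: [473.7, 26.4, 16.7]
ee_rot: [-0.004, -0.051, 0.999, 0.001]
force: [-8.4, -2.4, 7.2]
grip_width: 1.004
```

Emit:
{"fn": "move_arm", "kwargs": {
  "series": [
    [0,0,0,-0.6,0,0,1],
    [0,0,0,-1.2,0,0,1],
    [0,0,0,-1.8,0,0,1],
    [0,0,0,-2.4,0,0,1],
    [0,0,0,-2.8,0,0,1]
  ]
}}

```text
time_s: 2.75
eef_pos: [502.2, 29.6, 18.0]
ee_rot: [-0.004, -0.051, 0.999, 0.001]
force: [-7.6, -0.5, 6.6]
grip_width: 0.999
```

```bash
python3 - <<'E'
from h import *
c=capture("top");np.savez("pics/t3.npz",**c);cv2.imwrite("pics/t3.png",cv2.resize(c["frame"][110:270,150:340,::-1],None,fx=4,fy=4,interpolation=2)[:600])
p=f2w(-141,159.6);go(*p,15,TH+np.pi/2)
E
```

```text
t 2.8 turn [ 0.001 -0.006  0.001] shift [-0.99 -0.16  0.29] f [-2.7  0.6  0.8] w 0.998 fence [-150.8  161.2] [502.9  29.6  18. ]
```

View pics/t3.png

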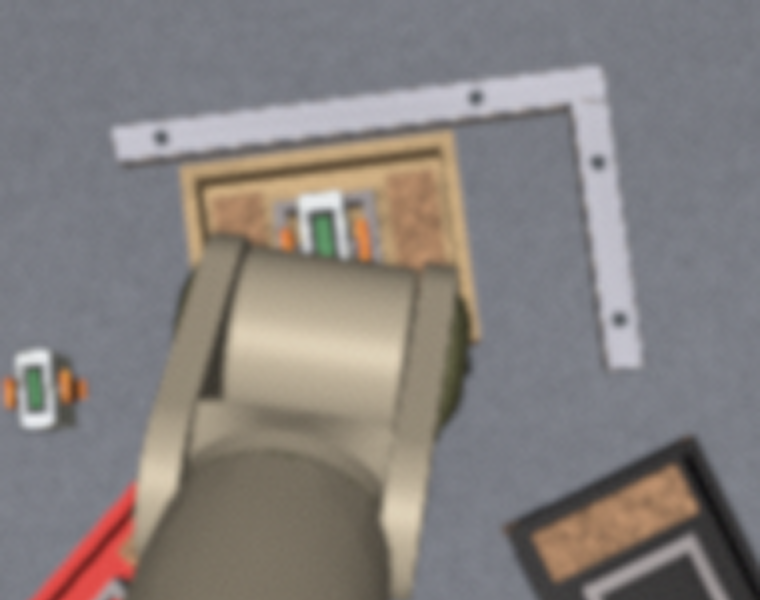

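Case is now parallel to the far rail with a gap of a few mm (crop (185,163) against rail about 155, and (450,132) against about 122). I keep pushing until contact.

Emit:
{"fn": "move_arm", "kwargs": {
  "series": [
    [0,0,0,-0.3,0,0,1],
    [0,0,0,-0.5,0,0,1],
    [0,0,0,-0.7,0,0,1],
    [0,0,0,-0.7,0,0,1]
  ]
}}

```text
time_s: 3.13
eef_pos: [510.2, 30.5, 18.6]
ee_rot: [-0.003, -0.051, 0.999, 0.0]
force: [-5.6, 0.4, 2.8]
grip_width: 1.0
```

Emit:
{"fn": "move_arm", "kwargs": {
  "series": [
    [0,0,0,-0.2,0,0.1,1],
    [0,0,0,-0.4,0,0.1,1],
    [0,0,0,-0.5,0,0.1,1]
  ]
}}

```text
time_s: 3.38
eef_pos: [513.8, 31.1, 18.2]
ee_rot: [-0.005, -0.051, 0.999, 0.001]
force: [-18.7, -2.7, 15.7]
grip_width: 0.997
```

Emit:
{"fn": "move_arm", "kwargs": {
  "series": [
    [0,0,0,1.5,0,0,1],
    [0,0,0,3,0,0,1],
    [0,0,0,3,0,-8,1],
    [0,0,0,3,0,-16,1],
    [0,0,0,3,0,-18,1]
  ]
}}

```text
time_s: 3.8
eef_pos: [485.4, 28.0, 145.9]
ee_rot: [-0.004, -0.051, 0.999, 0.001]
force: [0.7, 0.0, -0.2]
grip_width: 0.997
```

```bash
python3 - <<'E'
from h import *
c=capture("wrist");np.savez("pics/w4.npz",**c);cv2.imwrite("pics/w4.png",c["frame"][:,:,::-1])
c=capture("scene");cv2.imwrite("pics/s4.png",cv2.resize(c["frame"][150:270,150:340,::-1],None,fx=4,fy=4,interpolation=2))
p=f2w(-65,270);go(*p,200,TH);go(*p,200,TH+np.pi)
E
```

```text
t 3.9 turn [1.000e-03 5.000e-03 1.573e+00] shift [-10.03  10.92  -4.95] f [ 0.1 -0.   0.2] w 1.003 fence [-164.9  160.5] [488.9  27.5 150.4]
t 3.9 turn [-5.000e-03  1.000e-03 -1.569e+00] shift [-10.03  10.92  -4.95] f [ 0.1 -0.   0.2] w 1.003 fence [-164.9  160.5] [488.9  27.5 150.4]
```

View pics/w4.png

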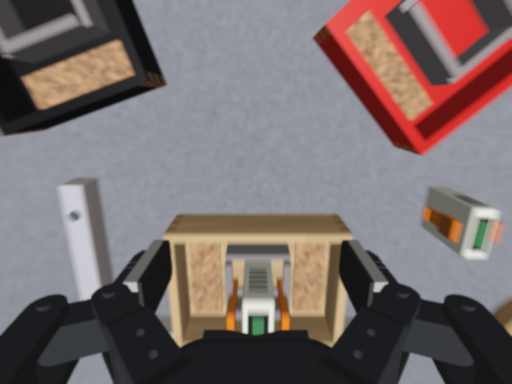

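View pics/s4.png

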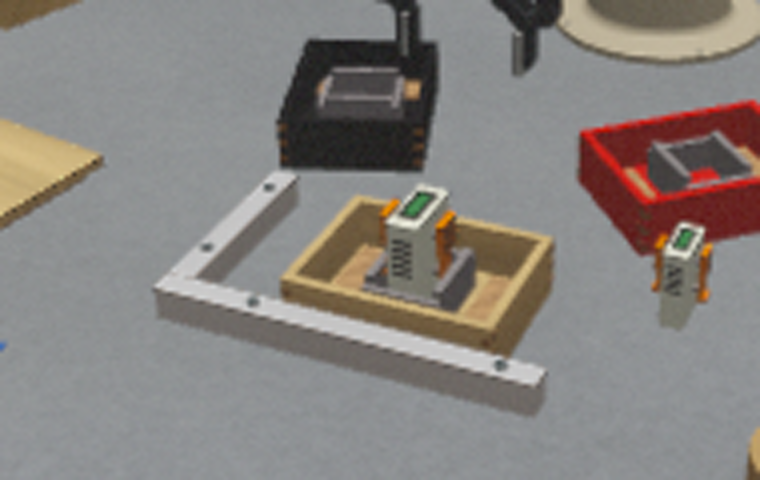

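Both views show the case flush along the far rail (scene crop edge (285,290) to (500,350)). Next I swing round to the +y side.

Emit:
{"fn": "move_arm", "kwargs": {
  "series": [
    [0,0,1.57,-1,1,-5,0.75],
    [0,0,1.57,-3,3.5,-5,0.75],
    [0,0,1.57,-6,7,-5,0.75],
    [0,0,1.57,-9.5,11.5,-5,0.75],
    [0,0,1.57,-9.5,11.5,-5,0.75]
  ]
}}

```text
time_s: 4.32
eef_pos: [573.2, 154.8, 201.3]
ee_rot: [-0.001, 0.253, 0.967, 0.002]
force: [-0.2, -1.0, 0.6]
grip_width: 0.753
```

```bash
python3 - <<'E'
from h import *
p=f2w(-72,278);go(*p,200,TH)
E
```

```text
t 4.3 turn [ 0.001 -0.004  0.958] shift [ 0.26 -0.27  0.13] f [-0.2 -1.   0.6] w 0.753 fence [-68.3 278.7] [573.2 154.8 201.3]
```

Emit:
{"fn": "move_arm", "kwargs": {
  "series": [
    [0,0,0.958,0.3,-0.3,0.1,0.75],
    [0,0,0.958,0.3,-0.3,0.1,0.75],
    [0,0,0.958,0.3,-0.3,0.1,0.75],
    [0,0,0.958,0.3,-0.3,0.1,0.75],
    [0,0,0.958,0.3,-0.3,0.1,0.75]
  ]
}}

```text
time_s: 4.73
eef_pos: [569.6, 154.0, 200.7]
ee_rot: [-0.001, 0.539, 0.842, 0.001]
force: [-0.4, 0.7, 1.1]
grip_width: 0.749
```

Emit:
{"fn": "move_arm", "kwargs": {
  "series": [
    [0,0,0.33,0,0,0,0.75],
    [0,0,0.33,0,0,0,0.75],
    [0,0,0.33,0,0,0,0.75],
    [0,0,0.33,0,0,0,0.75]
  ]
}}

```text
time_s: 5.07
eef_pos: [570.1, 154.2, 201.2]
ee_rot: [-0.001, 0.671, 0.741, 0.002]
force: [0.4, 0.1, 0.3]
grip_width: 0.752
```

```bash
python3 - <<'E'
from h import *
p=f2w(-72,278);go(*p,15,TH)
c=capture("top");np.savez("pics/t5.npz",**c);cv2.imwrite("pics/t5.png",cv2.resize(c["frame"][110:240,150:340,::-1],None,fx=4,fy=4,interpolation=2)[:600])
E
```

```text
t 5.1 turn [ 0.002 -0.004 -0.002] shift [-0.12 -0.09 18.62] f [0.4 0.1 0.3] w 0.752 fence [-71.4 278.4] [570.1 154.2 201.2]
```

View pics/t5.png

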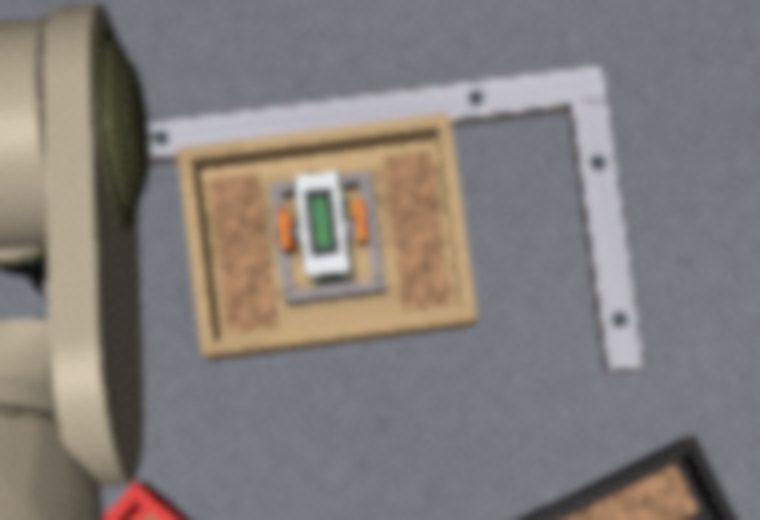

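```bash
cat >> h.py <<'E'
def pose(c):
    P=ray(c,topcase(c),50);print(np.array([w2f(p) for p in P]).round(1).tolist(),"ctr",w2f(P.mean(0)).round(1))
    for i in range(4):
        d=P[i]-P[i-1];a=np.arctan2(d[1],d[0]);print("edge yaw rel fence %.3f len %.1f"%(((a-TH+np.pi/4)%(np.pi/2))-np.pi/4,np.linalg.norm(d)))
E
python3 - <<'E'
from h import *
pose(load("pics/t5.npz"))
E
```

```text
[[-3.3, 248.0], [-2.7, 80.5], [-132.1, 80.2], [-132.4, 247.5]] ctr [-67.6 164. ]
edge yaw rel fence 0.004 len 129.1
edge yaw rel fence 0.004 len 167.5
edge yaw rel fence 0.002 len 129.4
edge yaw rel fence 0.002 len 167.2
```

Square within 0.004 rad, and x within the measuring bias. Next I descend and push along -y.

Emit:
{"fn": "move_arm", "kwargs": {
  "series": [
    [0,0,0,0,0,18.4,0.75],
    [0,0,0,0,0,18.4,0.75],
    [0,0,0,0,0,18.4,0.75],
    [0,0,0,0,0,18.4,0.75],
    [0,0,0,0,0,18.4,0.75]
  ]
}}

```text
time_s: 5.53
eef_pos: [567.7, 154.8, 12.0]
ee_rot: [-0.003, 0.668, 0.744, -0.0]
force: [-0.9, 0.0, 0.1]
grip_width: 0.751
```

```bash
python3 - <<'E'
from h import *
p=f2w(-70,180);go(*p,15,TH)
E
```

```text
t 5.5 turn [-0.005 -0.004  0.006] shift [-9.93  0.31 -0.35] f [-0.9  0.   0.1] w 0.751 fence [-73.7 279.3] [567.7 154.8  12. ]
```

Emit:
{"fn": "move_arm", "kwargs": {
  "series": [
    [0,0,0.006,-0.8,0.1,-0.3,0.75],
    [0,0,0.006,-1.6,0.1,-0.3,0.75],
    [0,0,0.006,-2.4,0.2,-0.3,0.75],
    [0,0,0.006,-3.2,0.2,-0.3,0.75],
    [0,0,0.006,-4,0.3,-0.3,0.75]
  ]
}}

```text
time_s: 5.95
eef_pos: [575.3, 115.0, 16.5]
ee_rot: [-0.003, 0.671, 0.742, 0.0]
force: [-5.4, 5.4, 2.8]
grip_width: 0.746
```

Emit:
{"fn": "move_arm", "kwargs": {
  "series": [
    [0,0,0,-0.7,0,0,0.75],
    [0,0,0,-1.4,0,0,0.75],
    [0,0,0,-2.1,0,0,0.75],
    [0,0,0,-2.8,0,0,0.75],
    [0,0,0,-3.3,0,0,0.75]
  ]
}}

```text
time_s: 6.37
eef_pos: [579.2, 82.0, 17.9]
ee_rot: [-0.003, 0.671, 0.742, 0.001]
force: [-2.9, 7.2, 6.0]
grip_width: 0.749
```

```bash
python3 - <<'E'
from h import *
p=f2w(-70,180);go(*p,15,TH)
c=capture("top");np.savez("pics/t6.npz",**c);cv2.imwrite("pics/t6.png",cv2.resize(c["frame"][110:240,150:340,::-1],None,fx=4,fy=4,interpolation=2)[:600])
E
```

```text
t 6.4 turn [-0.002 -0.007 -0.001] shift [-2.56 -0.03  0.28] f [-2.9  7.2  6. ] w 0.749 fence [-69.6 205.6] [579.2  82.   17.9]
```

View pics/t6.png

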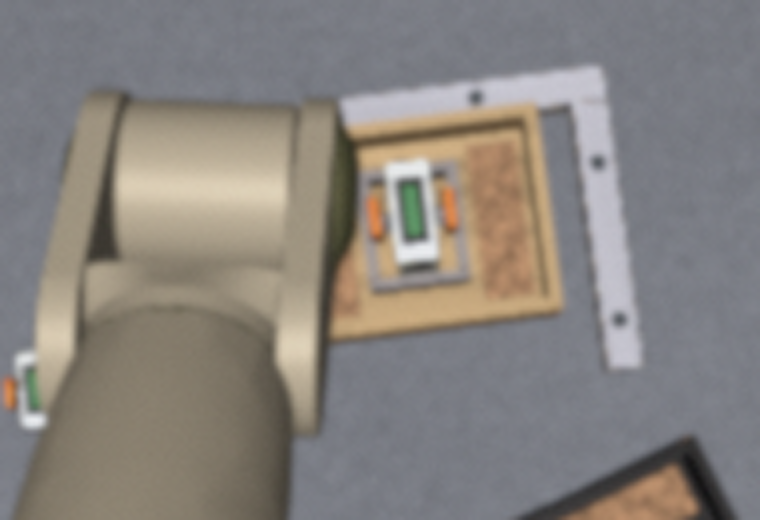

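Emit:
{"fn": "move_arm", "kwargs": {
  "series": [
    [0,0,0,-0.6,0,0.2,0.75],
    [0,0,0,-1.2,0,0.2,0.75],
    [0,0,0,-1.7,0,0.2,0.75],
    [0,0,0,-2.1,0,0.2,0.75],
    [0,0,0,-2.1,0,0.2,0.75]
  ]
}}

```text
time_s: 6.83
eef_pos: [582.0, 59.5, 17.2]
ee_rot: [-0.002, 0.671, 0.741, 0.002]
force: [-2.0, 2.3, 1.6]
grip_width: 0.749
```

Emit:
{"fn": "move_arm", "kwargs": {
  "series": [
    [0,0,0,-0.2,0,0,0.75],
    [0,0,0,-0.3,0,0,0.75],
    [0,0,0,-0.4,0,0,0.75]
  ]
}}

```text
time_s: 7.08
eef_pos: [582.2, 58.1, 17.7]
ee_rot: [-0.004, 0.671, 0.741, 0.004]
force: [-0.4, 26.3, 0.1]
grip_width: 0.747
```

```bash
python3 - <<'E'
from h import *
p=f2w(-70,180);go(*p,15,TH)
E
```

```text
t 7.1 turn [ 0.001 -0.011 -0.002] shift [-0.16 -0.1   0.27] f [-0.4 26.3  0.1] w 0.747 fence [-69.  181.6] [582.2  58.1  17.7]
```

Firm contact on the side rail (26 N). I back off, lift and check.

Emit:
{"fn": "move_arm", "kwargs": {
  "series": [
    [0,0,0,1.2,0,0,0.75],
    [0,0,0,2.5,0,0,0.75],
    [0,0,0,3,0,-6,0.9],
    [0,0,0,6,0,-12,1],
    [0,0,0,9,0,-14,1]
  ]
}}

```text
time_s: 7.5
eef_pos: [576.1, 125.1, 134.6]
ee_rot: [-0.002, 0.672, 0.741, 0.004]
force: [0.5, 0.4, 0.5]
grip_width: 1.0
```

```bash
python3 - <<'E'
from h import *
c=capture("top");np.savez("pics/t7.npz",**c);cv2.imwrite("pics/t7.png",cv2.resize(c["frame"][110:240,150:340,::-1],None,fx=4,fy=4,interpolation=2)[:600])
c=capture("scene");np.savez("pics/s7.npz",**c);cv2.imwrite("pics/s7.png",cv2.resize(c["frame"][160:270,150:340,::-1],None,fx=4,fy=4,interpolation=2))
p=f2w(-165,85);go(*p,200,TH+np.pi/2)
try: pose(load("pics/t7.npz"))
except Exception as e: print(e)
E
```

```text
t 7.6 turn [ 0.018  0.002 -1.569] shift [-16.64  -9.81  -6.47] f [ 0.1 -1.4 -0.5] w 1.0 fence [-66.3 252.2] [577.8 128.6 138.2]
[[-2.7, 169.4], [-2.9, 3.2], [-132.3, 3.4], [-132.0, 169.7]] ctr [-67.5  86.4]
edge yaw rel fence -0.002 len 129.3
edge yaw rel fence -0.001 len 166.2
edge yaw rel fence -0.002 len 129.4
edge yaw rel fence -0.002 len 166.2
```

View pics/t7.png

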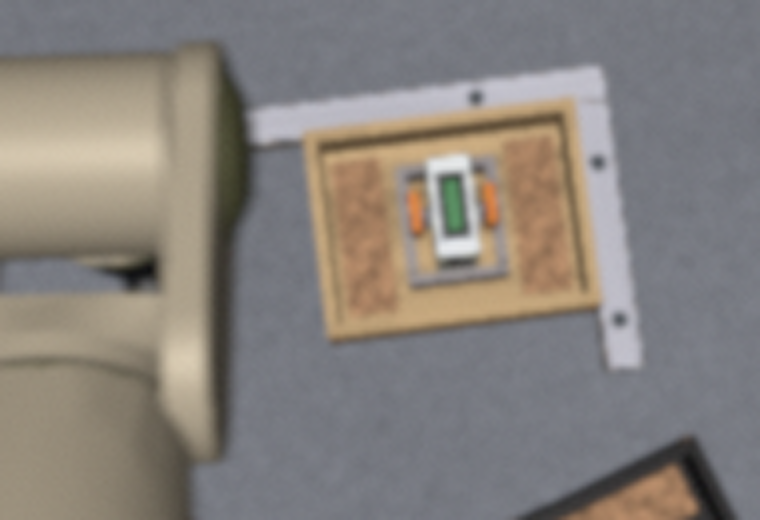

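View pics/s7.png

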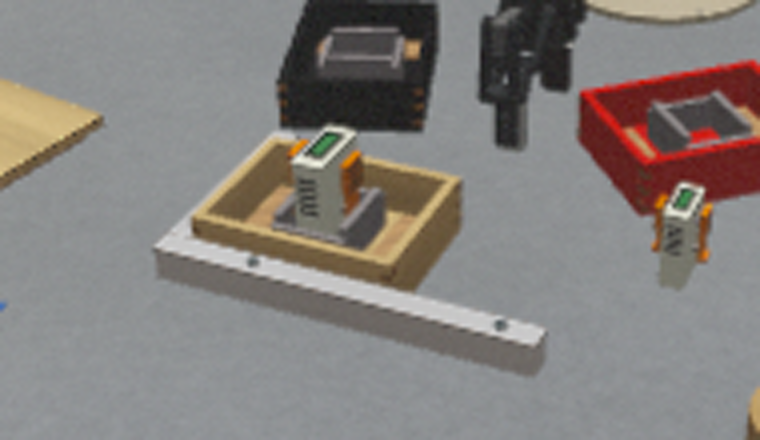

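Case is flush on both rails in top and scene, with yaw off by 0.002. The x offset is the same as when I felt the far-rail contact. Since it reads -2.5 mm against a 4 mm limit, I'll give it one confirming +x nudge, with the yaw I need for the grasp anyway.

Emit:
{"fn": "move_arm", "kwargs": {
  "series": [
    [0,0,-1.569,0,0,-6.5,1],
    [0,0,-1.569,-2,-3,-6.5,1],
    [0,0,-1.569,-6,-6,-6.5,1],
    [0,0,-1.569,-10,-9.8,-6.5,1],
    [0,0,-1.569,-13.5,-9.8,-6.5,1]
  ]
}}

```text
time_s: 8.02
eef_pos: [497.0, 6.1, 201.3]
ee_rot: [0.0, 0.421, 0.907, 0.004]
force: [0.9, -0.3, 0.4]
grip_width: 1.001
```

```bash
python3 - <<'E'
from h import *
p=f2w(-165,85);go(*p,200,TH+np.pi/2)
E
```

```text
t 8.0 turn [ 0.009  0.001 -0.971] shift [-4.08 -3.51  0.09] f [ 0.9 -0.3  0.4] w 1.001 fence [-159.1  138.4] [497.    6.1 201.3]
```

Emit:
{"fn": "move_arm", "kwargs": {
  "series": [
    [0.009,0,-0.971,-4.1,-3.5,0,1],
    [0.009,0,-0.971,-4.1,-3.5,0,1],
    [0.009,0,-0.971,-4.1,-3.5,0,1],
    [0.009,0,-0.971,-4.1,-3.5,0,1],
    [0.009,0,-0.971,-4.1,-3.5,0,1]
  ]
}}

```text
time_s: 8.43
eef_pos: [496.6, -48.6, 200.8]
ee_rot: [0.001, 0.131, 0.991, 0.001]
force: [0.0, 0.8, 0.8]
grip_width: 1.0
```

Emit:
{"fn": "move_arm", "kwargs": {
  "series": [
    [0,0,-0.35,0,0,0,1],
    [0,0,-0.35,0,0,0,1],
    [0,0,-0.35,0,0,0,1],
    [0,0,-0.35,0,0,0,1]
  ]
}}

```text
time_s: 8.77
eef_pos: [496.6, -48.9, 200.7]
ee_rot: [0.001, -0.046, 0.999, 0.001]
force: [0.1, -0.3, -0.2]
grip_width: 0.999
```

```bash
python3 - <<'E'
from h import *
p=f2w(-165,85);go(*p,15,TH+np.pi/2)
E
```

```text
t 8.8 turn [ 0.001  0.002 -0.009] shift [ 0.04  0.1  18.57] f [ 0.1 -0.3 -0.2] w 0.999 fence [-165.    83.8] [496.6 -48.9 200.7]
```

Emit:
{"fn": "move_arm", "kwargs": {
  "series": [
    [0,0,-0.009,0,0.1,18.3,1],
    [0,0,-0.009,0,0.1,18.3,1],
    [0,0,-0.009,0,0.1,18.3,1],
    [0,0,-0.009,0,0.1,18.3,1],
    [0,0,-0.009,0,0.1,18.3,1]
  ]
}}

```text
time_s: 9.18
eef_pos: [494.2, -47.0, 13.1]
ee_rot: [-0.002, -0.049, 0.999, 0.002]
force: [-1.2, -0.0, -0.9]
grip_width: 1.001
```

```bash
python3 - <<'E'
from h import *
p=f2w(-139.5,85);go(*p,15,TH+np.pi/2)
E
```

```text
t 9.2 turn [ 0.003 -0.004 -0.004] shift [-2.76 -0.08 -0.2 ] f [-1.2 -0.  -0.9] w 1.001 fence [-167.1   85.9] [494.2 -47.   13.1]
```

Emit:
{"fn": "move_arm", "kwargs": {
  "series": [
    [0,0,0,-0.7,0,-0.1,1],
    [0,0,0,-1.4,0,-0.1,1],
    [0,0,0,-2.1,0,-0.1,1],
    [0,0,0,-2.5,0,-0.1,1],
    [0,0,0,-2.5,0,-0.1,1]
  ]
}}

```text
time_s: 9.6
eef_pos: [520.8, -44.8, 15.4]
ee_rot: [-0.001, -0.049, 0.999, 0.001]
force: [0.7, 0.6, 0.6]
grip_width: 0.998
```

Emit:
{"fn": "move_arm", "kwargs": {
  "series": [
    [0,0,0,-0.2,0,0,1],
    [0,0,0,-0.3,0,0,1],
    [0,0,0,-0.4,0,0,1]
  ]
}}

```text
time_s: 9.85
eef_pos: [521.5, -44.5, 15.6]
ee_rot: [-0.005, -0.049, 0.999, 0.001]
force: [-25.2, -6.9, 16.0]
grip_width: 1.0
```

```bash
python3 - <<'E'
from h import *
p=f2w(-139.5,85);go(*p,15,TH+np.pi/2)
E
```

```text
t 9.8 turn [ 0.003 -0.01  -0.003] shift [-0.03 -0.06  0.06] f [-25.2  -6.9  16. ] w 1.0 fence [-139.8   85.6] [521.5 -44.5  15.6]
```

Stopped at the same x (-139.8) with 25 N, so the case is seated on the far rail. I lift, then measure the cassette and pads from two views.

Emit:
{"fn": "move_arm", "kwargs": {
  "series": [
    [0,0,0,1.5,0,0,1],
    [0,0,0,3,0,0,1],
    [0,0,0,3,0,-8,1],
    [0,0,0,3,0,-14,1],
    [0,0,0,3,0,-15,1]
  ]
}}

```text
time_s: 10.27
eef_pos: [492.5, -47.6, 143.2]
ee_rot: [-0.005, -0.049, 0.999, 0.001]
force: [1.1, -0.0, 0.4]
grip_width: 1.002
```

```bash
python3 - <<'E'
from h import *
t=capture("top");s=capture("scene");w=capture("wrist")
for n,c in (("t8",t),("s8",s),("w8",w)): np.savez(f"pics/{n}.npz",**c)
cv2.imwrite("pics/w8.png",w["frame"][:,:,::-1])
def blobs(c,box,lo,hi,k):
    x0,y0,x1,y1=box;im=cv2.resize(c["frame"][y0:y1,x0:x1],None,fx=4,fy=4,interpolation=2)
    h=cv2.cvtColor(im,cv2.COLOR_RGB2HSV);m=cv2.inRange(h,lo,hi);n,_,st,ce=cv2.connectedComponentsWithStats(m)
    o=np.argsort(-st[1:,4])[:k]+1;return [((ce[i]+.5)/4-.5+[x0,y0],st[i].tolist()) for i in o]
G=((40,80,40),(85,255,255));O=((5,150,120),(16,255,255))
ctr=proj(t,[*f2w(-65,85),90])[0].astype(int);cs=proj(s,[*f2w(-65,85),90])[0].astype(int);print(ctr,cs)
bt=(ctr[0]-20,ctr[1]-20,ctr[0]+20,ctr[1]+20);bs=(cs[0]-16,cs[1]-16,cs[0]+18,cs[1]+18)
gt=blobs(t,bt,*G,1);gs=blobs(s,bs,*G,1);print(gt,gs)
P=tri([t,s],[gt[0][0],gs[0][0]]);print("screen",P.round(1),"fence",w2f(P).round(1))
for b in blobs(t,bt,*O,2): print("orange top",b,w2f(ray(t,b[0],76)[0]).round(1))
for b in blobs(s,bs,*O,2): print("orange scene",b)
p=f2w(-65,85);go(*p,190,TH+np.pi/2)
E
```

```text
[262 160] [231 197]
[(array([262.62432796, 158.62768817]), [77, 60, 15, 33, 372])] [(array([230.46863958, 195.55962898]), [50, 50, 28, 21, 283])]
screen [600.1 -36.7  98.5] fence [-60.7  85.5]
orange top (array([272.02802491, 160.60275801]), [116, 66, 12, 39, 281]) [-64.8  62.9]
orange scene (array([223.57180851, 196.84308511]), [26, 56, 22, 17, 94])
orange scene (array([237.12774725, 200.04807692]), [81, 67, 20, 19, 91])
t 10.4 turn [-0.    -0.003 -0.003] shift [-10.19   0.06  -4.58] f [-0.3 -0.  -1.3] w 1.002 fence [-167.    84.7] [494.5 -48.2 144.5]
```

View pics/w8.png

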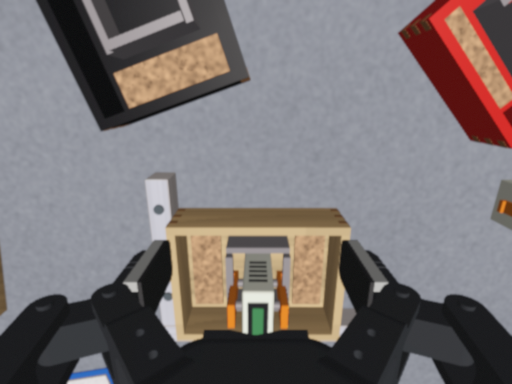

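```bash
python3 - <<'E'
from h import *
t=load("pics/t8.npz");s=load("pics/s8.npz")
print(tri([t,s],[(272.03,160.6),(223.57,196.84)]).round(1))
im=cv2.resize(t["frame"][140:180,240:285],None,fx=14,fy=14,interpolation=2);cv2.imwrite("pics/c8.png",im[:,:,::-1])
p=f2w(-65,85.2);print(p)
E
```

```text
[598.2 -61.2  85.9]
[595.94067358 -37.38803741]
```

View pics/c8.png

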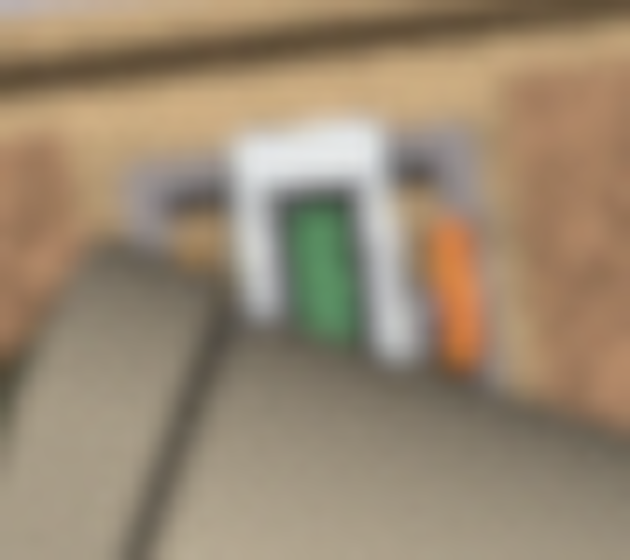

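Emit:
{"fn": "move_arm", "kwargs": {
  "series": [
    [0,0,-0.003,0,0,-4.5,1],
    [0,0,-0.003,-3,0,-4.5,1],
    [0,0,-0.003,-6.5,0,-4.5,1],
    [0,0,-0.003,-10.2,0,-4.5,1],
    [0,0,-0.003,-10.2,0,-4.5,1]
  ]
}}

```text
time_s: 10.83
eef_pos: [599.8, -37.7, 187.0]
ee_rot: [-0.002, -0.051, 0.999, 0.0]
force: [-0.1, -0.6, -0.4]
grip_width: 1.0
```

```bash
python3 - <<'E'
from h import *
p=f2w(-65,85.2);go(*p,54,TH+np.pi/2)
E
```

```text
t 10.8 turn [ 0.    -0.003  0.001] shift [ 0.34  0.07 13.3 ] f [-0.1 -0.6 -0.4] w 1.0 fence [-61.2  84.5] [599.8 -37.7 187. ]
```

The arm hid part of the cassette in that top view (crop bottom), so I measure from the clear pair t7 and s7.

```bash
python3 - <<'E'
from h import *
t=load("pics/t7.npz");s=load("pics/s7.npz")
def blobs(c,box,lo,hi,k):
    x0,y0,x1,y1=box;im=cv2.resize(c["frame"][y0:y1,x0:x1],None,fx=4,fy=4,interpolation=2)
    h=cv2.cvtColor(im,cv2.COLOR_RGB2HSV);m=cv2.inRange(h,lo,hi);n,_,st,ce=cv2.connectedComponentsWithStats(m)
    o=np.argsort(-st[1:,4])[:k]+1;return [(ce[i]+.5)/4-.5+[x0,y0] for i in o]
G=((40,80,40),(85,255,255));O=((5,150,120),(16,255,255))
bt=(245,145,285,180);bs=(215,181,249,215)
gt=blobs(t,bt,*G,1);gs=blobs(s,bs,*G,1);P=tri([t,s],[gt[0],gs[0]]);print(gt,gs,P.round(1),w2f(P).round(1))
for z in(76,86):
  a=[w2f(ray(t,b,z)[0]).round(1) for b in blobs(t,bt,*O,2)];print(z,a,np.mean(a,0))
a=sorted(blobs(t,bt,*O,2),key=lambda b:b[0]);b=sorted(blobs(s,bs,*O,2),key=lambda b:-b[0])
for i,j in zip(a,b): P=tri([t,s],[i,j]);print(i,j,P.round(1),w2f(P).round(1))
E
```

```text
[array([262.88756732, 160.68559246])] [array([230.54075092, 195.51785714])] [596.2 -38.   96.1] [-64.9  84.5]
76 [array([-64.8,  62.8]), array([-63.5, 107.7])] [-64.15  85.25]
86 [array([-66.4,  63.4]), array([-65. , 107.8])] [-65.7  85.6]
[253.48695652 162.46304348] [237.24709302 200.02616279] [594.2 -15.7  85.3] [-64.5 107. ]
[272.07413793 160.62931034] [223.49841772 196.9414557 ] [598.3 -61.4  85.5] [-65.1  61. ]
```

Cassette axis is at fence (-65, 85), top 96 mm, and the visible upper catch parts sit at about 85 mm, all as the text says. I descend with the jaws open.

Emit:
{"fn": "move_arm", "kwargs": {
  "series": [
    [0,0,0,0.4,0.1,2,1],
    [0,0,0,0.4,0.1,4,1],
    [0,0,0,0.4,0.1,7,1],
    [0,0,0,0.4,0.1,9,1],
    [0,0,0,0.4,0.1,9,1]
  ]
}}

```text
time_s: 11.25
eef_pos: [592.7, -36.5, 92.2]
ee_rot: [-0.006, -0.051, 0.999, 0.001]
force: [-1.3, 0.8, -0.3]
grip_width: 1.003
```

```bash
python3 - <<'E'
from h import *
p=f2w(-65,85.2);go(*p,54,TH+np.pi/2)
E
```

```text
t 11.2 turn [ 0.003 -0.011  0.   ] shift [-0.36 -0.13  3.82] f [-1.3  0.8 -0.3] w 1.003 fence [-68.1  86.4] [592.7 -36.5  92.2]
```

Emit:
{"fn": "move_arm", "kwargs": {
  "series": [
    [0,-0.006,0,-0.2,-0.1,1,1],
    [0,-0.006,0,-0.2,-0.1,2,1],
    [0,-0.006,0,-0.2,-0.1,3,1],
    [0,-0.006,0,-0.2,-0.1,3.7,1],
    [0,-0.006,0,-0.2,-0.1,3.7,1]
  ]
}}

```text
time_s: 11.67
eef_pos: [593.8, -37.1, 54.0]
ee_rot: [-0.004, -0.051, 0.999, 0.002]
force: [0.5, -0.3, 0.3]
grip_width: 0.999
```

```bash
python3 - <<'E'
from h import *
s=capture("scene");cv2.imwrite("pics/s9.png",cv2.resize(s["frame"][150:260,150:320,::-1],None,fx=4,fy=4,interpolation=2))
w=capture("wrist");cv2.imwrite("pics/w9.png",w["frame"][:,:,::-1])
p=f2w(-65,85.2);go(*p,54,TH+np.pi/2)
E
```

```text
t 11.8 turn [ 0.003 -0.005  0.   ] shift [-0.14 -0.03  0.15] f [-0.7  0.2  0.8] w 1.0 fence [-66.4  85.5] [594.5 -37.3  55.5]
```

View pics/s9.png

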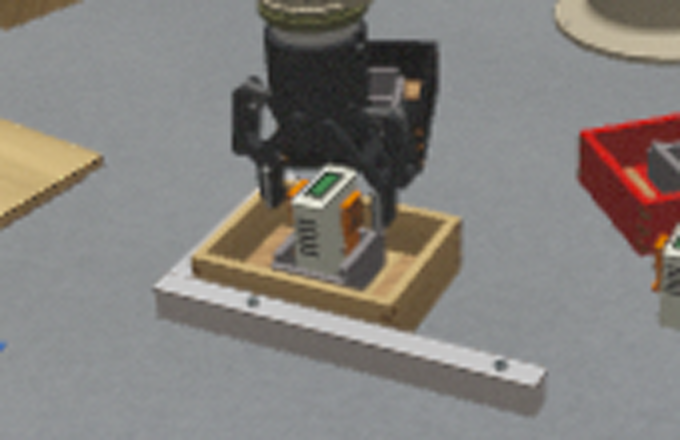

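View pics/w9.png

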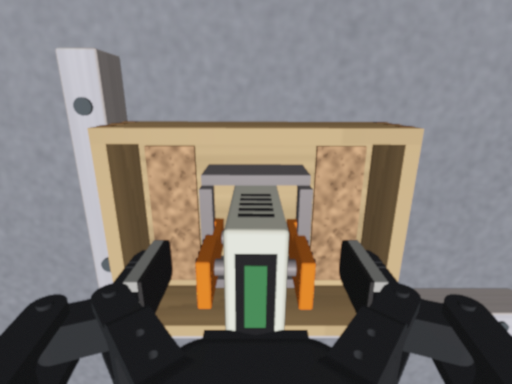

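Fingers straddle the catches and are centred (wrist view: catches at (205,280) and (305,280), pads at (155,265) and (352,265)). Closing at 30 N.

Emit:
{"fn": "move_arm", "kwargs": {
  "grip_force": 30,
  "series": [
    [0,0,0,-0.1,0,0.1,0.65],
    [0,0,0,-0.1,0,0.1,0.55],
    [0,0,0,-0.1,0,0.1,0.42],
    [0,0,0,-0.1,0,0.1,0.4],
    [0,0,0,-0.1,0,0.1,0.4]
  ]
}}

```text
time_s: 12.18
eef_pos: [596.1, -37.4, 55.9]
ee_rot: [-0.002, -0.051, 0.999, 0.001]
force: [-2.5, 0.5, 9.6]
grip_width: 0.422
```

```bash
python3 - <<'E'
from h import *
w=capture("wrist");cv2.imwrite("pics/w10.png",w["frame"][:,:,::-1])
p=f2w(-65,85.2);go(*p,54,TH+np.pi/2)
E
```

```text
t 12.2 turn [ 0.002 -0.003  0.   ] shift [ 0.02 -0.    0.19] f [-0.9 -0.5  8.7] w 0.426 fence [-64.8  85.2] [596.1 -37.4  55.9]
```

View pics/w10.png

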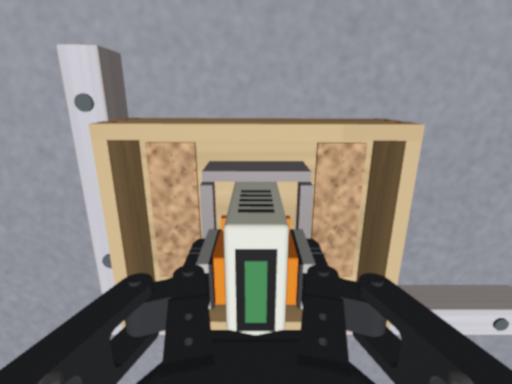

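Both catches are pressed home against the cassette body (wrist view (220,270) and (292,270)). I hold, then lift slowly.

Emit:
{"fn": "move_arm", "kwargs": {
  "series": [
    [0,0,0,0,0,0,0.3],
    [0,0,0,0,0,0,0.3],
    [0,0,0,0,0,-0.2,0.3],
    [0,0,0,0,0,-0.5,0.3],
    [0,0,0,0,0,-0.9,0.3]
  ]
}}

```text
time_s: 12.65
eef_pos: [595.9, -37.3, 64.8]
ee_rot: [-0.002, -0.051, 0.999, 0.001]
force: [-0.1, -0.8, -1.8]
grip_width: 0.423
```

```bash
python3 - <<'E'
from h import *
w=capture("scene");cv2.imwrite("pics/s11.png",cv2.resize(w["frame"][150:260,150:320,::-1],None,fx=4,fy=4,interpolation=2))
p=f2w(-65,85.2);go(*p,118,TH+np.pi/2)
E
```

```text
t 12.7 turn [ 0.002 -0.002  0.   ] shift [ 0.06  0.02 -5.21] f [ 0.7 -0.7 -0.3] w 0.423 fence [-64.5  85.1] [596.4 -37.4  65.9]
```

View pics/s11.png

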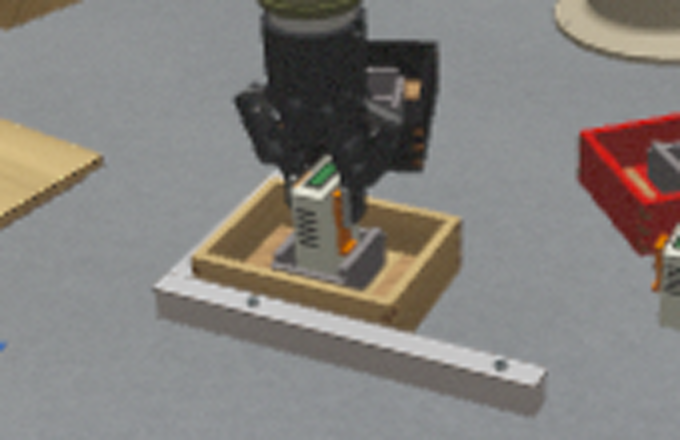

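The cassette rises free (load about 1.6 N) and the case stays down. Continuing the lift.

Emit:
{"fn": "move_arm", "kwargs": {
  "series": [
    [0,0,0,0,0,-0.6,0.3],
    [0,0,0,0,0,-1.2,0.3],
    [0,0,0,0,0,-1.8,0.3],
    [0,0,0,0,0,-2.4,0.3],
    [0,0,0,0,0,-3,0.3]
  ]
}}

```text
time_s: 13.12
eef_pos: [596.6, -37.5, 96.7]
ee_rot: [-0.001, -0.051, 0.999, 0.001]
force: [-0.7, 0.9, -2.2]
grip_width: 0.418
```

Emit:
{"fn": "move_arm", "kwargs": {
  "series": [
    [0,0,0,0,0,-0.6,0.3],
    [0,0,0,0,0,-1.4,0.3],
    [0,0,0,0,0,-2.2,0.3],
    [0,0,0,0,0,-3,0.3],
    [0,0,0,0,0,-3.5,0.3]
  ]
}}

```text
time_s: 13.53
eef_pos: [597.0, -37.6, 133.0]
ee_rot: [-0.0, -0.051, 0.999, 0.001]
force: [-0.3, -0.2, -2.4]
grip_width: 0.418
```

Emit:
{"fn": "move_arm", "kwargs": {
  "series": [
    [0,0,0,0,0,0,0.3],
    [0,0,0,0,0,0,0.3],
    [0,0,0,0,0,0,0.3],
    [0,0,0,0,0,0,0.3],
    [0,0,0,0,0,0,0.3]
  ]
}}

```text
time_s: 13.95
eef_pos: [596.8, -37.6, 132.6]
ee_rot: [-0.001, -0.051, 0.999, 0.001]
force: [0.1, -0.2, -1.5]
grip_width: 0.422
```

```bash
python3 - <<'E'
from h import *
w=capture("scene");np.savez("pics/s12.npz",**w);cv2.imwrite("pics/s12.png",cv2.resize(w["frame"][140:270,120:380,::-1],None,fx=3,fy=3,interpolation=2))
c=capture("wrist");cv2.imwrite("pics/w12.png",c["frame"][:,:,::-1])
t=capture("top");cv2.imwrite("pics/t12.png",t["frame"][:,:,::-1]);np.savez("pics/t12.npz",**t)
p=f2w(-65,85.2);go(*p,118,TH+np.pi/2)
E
```

```text
t 14.1 turn [ 0.002 -0.001  0.   ] shift [0.09 0.03 1.48] f [-0.1  0.7 -2.3] w 0.42 fence [-64.1  84.9] [596.9 -37.6 132.8]
```

View pics/s12.png

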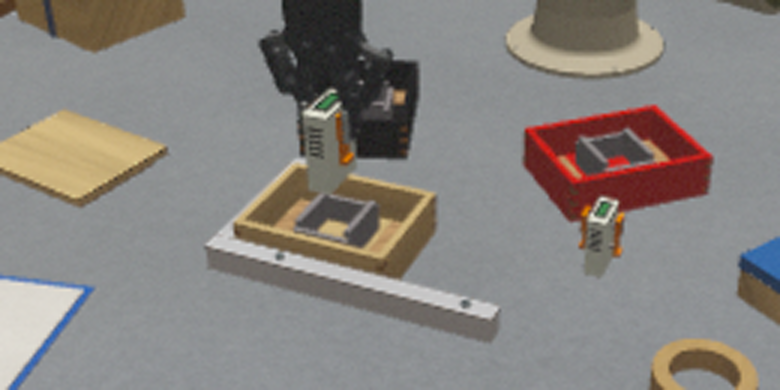

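View pics/w12.png

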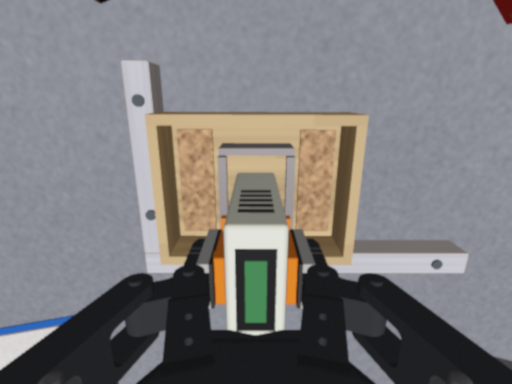

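View pics/t12.png

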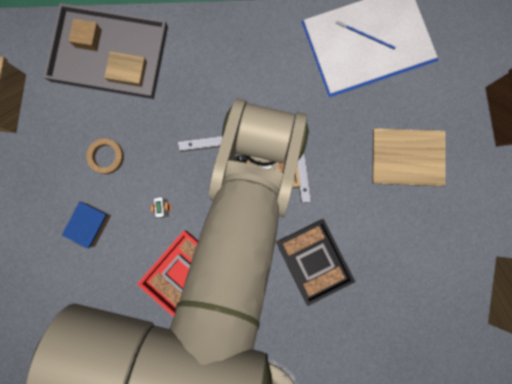

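The cassette hangs upright about 75 mm up, clear of the case, and the bystanders haven't moved. One check that the case has not moved since it was seated: an image shift between the scene views.

```bash
python3 - <<'E'
from h import *
a=load("pics/s7.npz")["frame"];b=load("pics/s12.npz")["frame"]
for x0,y0,x1,y1 in [(238,212,268,236),(196,208,225,228),(150,225,180,245),(205,240,285,250)]:
    A,B=[cv2.cvtColor(i,cv2.COLOR_RGB2GRAY)[y0:y1,x0:x1].astype(np.float32) for i in(a,b)]
    print((x0,y0),cv2.phaseCorrelate(A,B,cv2.createHanningWindow(A.shape[::-1],cv2.CV_32F)),abs(A-B).mean().round(2))
s=ctrl.sense();print(s["dq"].round(3),s["grip_width"])
E
```

```text
(238, 212) ((0.14360851947650666, -0.04657465463968258), 0.9797045701079898) 0.67
(196, 208) ((-0.10755069644373094, -0.1562629448929922), 1.0064343198140462) 2.21
(150, 225) ((-0.34132590856491873, -0.025010019738846978), 1.017231527964274) 0.54
(205, 240) ((0.028045894930443183, 0.00617732722386144), 1.0918564081192017) 0.54
[-0.002 -0.002  0.     0.    -0.001  0.001] 0.4204498997900334
```

The case is unmoved (0.15 px at most), and the arm is still. Handing in.

```bash
python3 -c "
from rig import job
print(job.finish_job())"
```

```text
the job is handed in; nothing more can be done
None
```

I pushed the wooden case into the fence corner, pinched the cassette's two orange catches and drew it straight up. I handed the job in at about 14 s, still holding it upright above the case; no verdict is reported.

- **Pushes:** I used the open fingers as a flat pusher, first against the far rail, then the side rail, then one more nudge against the far rail. Each push ended in firm contact (19, 26 and 25 N).
- **Case position:** Before the last nudge, the top view put it within 0.002 rad of square. Its corner read 1–3 mm off both rails, about the 2 mm calibration error. The nudge stopped at the same place as the first far-rail contact. Scene views from before the grasp and after the lift show it moved less than 0.2 px. The arm hid it in the last top view, so there is no direct final measurement.
- **Cassette:** I gripped at 30 N and both catches looked fully pressed in the wrist view. The TCP rose about 77 mm, which puts the cassette's centre at roughly 129 mm, wholly above the rim. In the last images it was upright and touching nothing else, and the arm was still.
- **Bystanders:** The lid, blue-topped box and tape roll look unmoved in the final images; I did not measure them.
- **Disagreement:** One cassette measurement came out about 4 mm off in x because the arm hid part of it. I replaced it with a clear pair of views, which agreed with the text.

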